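Slide a nut under the spring clip of a tapping jig

ROBOT

A 7-joint arm with a two-finger parallel gripper is mounted at the origin on a cart in front of the work surface, level with it; the furniture and walls round the work are solid. World frame = base frame: x ahead of the robot, y to its left, z up, the work surface at z = 0. Lengths are in m, angles in rad, forces in N, time in s.
With the tool pointing down it reaches from about 0.4 to 0.85 m from the base axis. Payload 10.4 kg.
Tool frame: the origin (TCP) lies midway between the tips of the shut fingers; the grasp point (between the pads) lies 19 mm behind it; z points along the fingers, y is the line along which they close (so a half turn about z gives the same grasp; the last joint's range is limited). The gripper opens to 87 mm and grips with 3 to 60 N. Pads are 19 mm wide; open, the fingers measure 117 mm over their backs; the gripper's body (75 mm by 190 mm) begins 51 mm behind the grasp point.
Start: joints at [-1.19, 0.332, -0.065, 1.46, 0.022, 1.35, -0.088], TCP at [0.246, 0.575, 0.223] pointing down, gripper open.
Joint ranges: [-2.6, 2.6], [-0.5, 2.12], [-1.47, 1.34], [0.16, 2.42], [-1.27, 4.41], [0.06, 2.06], [-2.6, 2.6]. Speed limits (rad/s): [2.22, 2.22, 2.79, 2.79, 3.14, 3.14, 3.14].

INTERFACE

Orientations are given as a unit quaternion [x, y, z, w].
In Python, from bench import r gives the robot as it stands.
- The arm moves only by the tool arm_command, never from a script. Its arguments are lists of equal length, an entry for each row: "xyz": the shift along the world's x, y, z in m, a list of three; "rot": the turn, a rotation vector about the world's x, y, z in rad, a list of three. In form: {"xyz": [[tx, ty, tz], ...], "rot": [[ax, ay, az], ...]}. A call has 1 to 20 rows; each row is the pose to reach, as a shift and turn from the pose commanded when the call began; what a row does not reach only later rows make up. A row lasts 1/12 s, in which the tool goes at most 41.7 mm and 7.16 degrees, less where a joint would pass 70% of its speed; a pose out of reach is approached as far as the arm can. A call with a gripper value outside its range is refused whole. "grip" is the opening, from 0 (shut) to 1 (fully open), set as the call begins (left out, the last holds). The fingers move at their own pace and stop on an object; "squeeze" is the grip in N (left out, the last holds). Time passes only in rows, so rows that repeat a pose let the fingers close. It gives the time, the measured TCP pose, the force, the opening and the grip force at its end, in the units of the state.
- r.read_state(): the state, without advancing time (a new reading comes with each control period).
- r.camera(name): name is "side" or "top" or "wrist"; returns the picture (480x640x3 uint8, red, green, blue); there is no depth.
- r.camera_model(name): a dict with "fx", "fy", "cx", "cy" (pixels), "T" (4x4, takes a point from camera to world coordinates). Camera axes: x right, y up, looking along -z (the intrinsics and any distortion apply to the point x, -y, -z); pixel columns grow to the right and rows downward; lengths in m; the calibration is good to about 2 mm. A picture is of the moment at which its call begins: read the wrist's pose just before it. camera_model takes no time and is no camera call; for the wrist camera it gives the pose at the moment of the call.
- r.close_job(): hands the job in; it is judged then, once.
Trained networks look in the newest picture that a camera, given by its name, has taken for a name from the list of things; names that differ only in an ending like _2 or _b are one class to them, and where a whole thing is asked for, a point or a joint stands for the part that bears it (a point fixed in the world has none). Each returns a list of dicts, best first, with "conf" (0 to 1); they miss things now and then, are a little off and sometimes report something else, mostly with a low value. They report only what shows in the picture. A call takes as long as a camera call.
- r.look_for(label, camera): "at" ([x, y, z] in m, in the coordinates of the camera as it stood for that picture, good to about 4 mm: the middle of the surface that is visible of it).
- r.spot_point(label, camera): "at" ([x, y, z] in m, in the coordinates of the camera as it stood for that picture, good to about 4 mm: a listed point, or the origin of a listed thing).
The state is a dict: "time": time; "joint_positions": joint angles; "joint_vel": joint speeds; "joint_torque": joint torques, N m; "ee_pos": TCP position; "eef_rot": TCP orientation; "ft_force": force on the tool from outside, world axes, zero at the start; "torque": the same for the moment, N m; "width": finger opening in m; "grip_force": force on a finger pad.
Only numpy, scipy, OpenCV 4.12 (cv2) and the standard library are available. Lean on these libraries where they do the work, as an engineer would, in place of code of your own. Each camera call takes 0.05 s, during which the arm holds its last target. There are 200 camera calls.

TASK

Load the square nut into the tapping jig with your fingertips only, without lifting it. Press the long thumb bar of the spring clip down with one fingertip so that the clip's tongue rises, and while holding it down push the nut along the slot beneath the tongue with the other fingertip until it is fully home against the end stop; only then let the bar up, so that the tongue clamps the nut, and move clear. Leave the tools and parts lying around alone.

Things in the scene. Friction and masses are not known exactly. Their poses are not given: they have to be found in the camera images.
- jig: Tapping jig, fixed to the bench: oak board 165 x 97 mm, 18 mm high, with a straight steel slot. Origin on the slot's centre line at bench level; +x along the slot towards the end stop (pushing direction), +y towards the thumb bar, +z up. Slot floor at z = 20 mm from x = -80 to +55 mm. Guide rails 6 mm high above the floor, inner faces at y = +-13.5, outer at +-21.5 mm.
- nut_seat (a point): Where the nut's centre is when home: jig x = 43, y = 0, z = 27 mm. The end stop's face is at jig x = 55 mm, its top 12 mm above the slot floor.
- nut_mid (a point): Centre (half-way up) of the rusty square nut, 24 x 24 mm across its flat sides, 14 mm thick, about 50 g, lying flat and loose in the open slot between the rails, behind the tongue, its sides along the slot.
- nut: The same nut; origin at the centre of its underside; its x and y axes point at its corners, 45 degrees to the slot.
- clip_turn (a joint): Turn of the sprung clip about its pin, rad. 0: at rest, tongue's nose 9 mm above the slot floor, its blunt side stops the nut; about 0.18: nose rests on the nut; above 0.25 the nut passes freely; 0.62: hard stop. Springs back when let go; takes about 5 to 10 N on the bar's middle.
- clip: The sprung clip: a ribbed steel thumb bar on one side of its hinge pin, a tongue on the other. Origin on the pin (jig y = 36, z = 40 mm; runs along jig x between lugs at x = -59 and +59.5 mm, tops z = 47 mm). Tongue: over the slot at jig x = 37 to 50 mm, nose bent down at jig y = 5 to 11 mm, beside the seated nut's hole; rises as the bar goes down.
- thumb_top (a point): Middle of the thumb bar's top (jig x = 0, y = 70, z = 36 mm at rest). Bar: jig x = -54 to +54, y = 50 to 92 mm, only bench beneath it; press it anywhere, a fingertip can slide along it. Its top at rest is 16 mm above the slot floor; held down, it lets a fingertip on it and one pushing the nut work at the same height, 3 to 7 mm above the slot floor.
- coach_bolt: Bystander: coach bolt with nut, 75 mm long, lying left of the jig. Leave it alone.
- washer: Bystander: thick washer, 45 mm across, lying behind the jig. Leave it alone.
- spanner: Bystander: double open spanner, 167 mm long, on the right. Leave it alone.
- oil_can: Bystander: oil can with a long spout, 151 mm high, behind the work. Leave it alone.
- pincers: Bystander: small pincers, 151 mm long, on the left. Leave them alone.

How it is judged:
On the way, in this order (a step that is already met when the one before it is completed fails the run):
1. a fingertip presses the thumb bar and the tongue is raised clear while the nut is still behind it (value of joint clip_turn above 0.22 rad and contact force between the fingers and clip above 1 N and x of nut_mid in the frame of jig below 0.027 m), for 0.1 s.
2. the nut is against the end stop while a fingertip still holds the thumb bar down (value of joint clip_turn above 0.2 rad and contact force between the fingers and clip above 1 N and distance between nut_mid and nut_seat below 0.0035 m), for 0.1 s.
At the end, for the whole second after the job is handed in: The nut lies flat, at rest, its centre within 3.5 mm of its place against the end stop, and the tongue rests on it with more than 1 N (clip between 0.13 and 0.225 rad); the robot has let go of the bar (distance between nut_mid and nut_seat below 0.0035 m and angle between nut_mid's own z axis and vertical below 0.08 rad and value of joint clip_turn between 0.13 and 0.225 rad and contact force between clip and nut above 1 N and linear speed of nut below 0.01 m/s); the robot touches nothing.
It fails at once if the nut is lifted off the slot floor (more than 6 mm) (z of nut_mid in the frame of jig above 0.033 m).
It fails at once if a bystander is moved by more than 15 mm (distance of any of coach_bolt, washer, spanner, oil_can, pincers from where it was at the start of the episode above 0.015 m).
It also fails if it takes over 38 s, if anything falls off the work surface, if the arm or the gripper's body presses on something with over 40 N, if the wrist force passes 120 N, or if a joint passes its speed limit or range.

## Working session

There is one attempt and no reset: what is moved stays moved. The work goes in short steps, Python scripts to look and compute and a tool call to move; the robot and the scene stay as the last step left them, time stands still between calls to the robot, and variables do not carry over. Pictures are saved under pics/ and viewed, at most 10 in all, crops included, and the job is handed in when it is done.

Besides the shell and the picture viewer there is one more tool, called after ">>>" by a JSON object that holds its "name" and its "arguments". arm_command: Moves the arm, as the interface text tells. Its arguments: {"type":"object","properties":{"xyz":{"type":"array"},"rot":{"type":"array"},"grip":{"type":"number"},"squeeze":{"type":"number"}},"required":["xyz","rot"]}

```bash
ls; mkdir -p pics; cat > h.py <<'E'
import numpy as np, cv2
from bench import r
def w(cam,p):
    T=np.array(r.camera_model(cam)["T"]); return (T@np.append(p,1))[:3]
def show(cam,labels,kind):
    for l in labels:
        for d in getattr(r,kind)(l,cam)[:2]:
            print(cam,kind,l,round(d["conf"],2),np.round(w(cam,d["at"]),4))
def save(cam,n):
    im=r.camera(cam); cv2.imwrite("pics/"+n,im[:,:,::-1]); return im
E
python3 - <<'E'
from h import *
s=r.read_state(); print({k:np.round(v,3) for k,v in s.items()})
for c in("top","side"):
    save(c,c+"0.png")
    show(c,["jig","nut_mid","nut_seat","thumb_top","clip"],"spot_point")
    m=r.camera_model(c); print({k:np.round(v,3).tolist() for k,v in m.items()})
show("side",["coach_bolt","washer","spanner","oil_can","pincers"],"look_for")
print(s["time"],r.read_state()["time"])
E
```

```text
pics
{'time': np.float64(0.0), 'joint_positions': array([-1.19 ,  0.333, -0.065,  1.461,  0.022,  1.35 , -0.088]), 'joint_vel': array([ 0.001, -0.001, -0.   , -0.   ,  0.001,  0.002, -0.   ]), 'joint_torque': array([-2.0000e-03, -6.2326e+01,  2.3000e-02, -3.8990e+01, -6.2000e-02,
        4.0000e-02,  0.0000e+00]), 'ee_pos': array([0.245, 0.574, 0.222]), 'eef_rot': array([ 0.2  ,  0.98 , -0.001, -0.   ]), 'ft_force': array([ 0.423, -0.064,  0.608]), 'torque': array([-0.034,  0.02 ,  0.006]), 'grip_force': np.float64(0.0), 'width': np.float64(0.087)}
top spot_point jig 0.69 [ 0.5345  0.1771 -0.0015]
top spot_point nut_mid 0.65 [0.543  0.1769 0.0258]
top spot_point nut_seat 0.92 [0.5826 0.18   0.0272]
top spot_point nut_seat 0.23 [ 4.461e-01  3.542e-01 -4.000e-04]
top spot_point thumb_top 0.92 [0.5272 0.2461 0.0364]
top spot_point clip 0.93 [0.5365 0.2153 0.0408]
top spot_point clip 0.51 [ 0.5379  0.1799 -0.0013]
{'fx': 503.953, 'fy': 503.953, 'cx': 323.762, 'cy': 235.103, 'T': [[0.108, 0.972, -0.211, 0.423], [-0.994, 0.105, -0.022, 0.188], [0.0, 0.212, 0.977, 1.06], [0.0, 0.0, 0.0, 1.0
[... 218 characters left out ...]
spot_point thumb_top 0.82 [0.5271 0.2427 0.0366]
side spot_point thumb_top 0.6 [0.5392 0.1789 0.029 ]
side spot_point clip 0.79 [0.5341 0.2168 0.0428]
{'fx': 432.984, 'fy': 432.984, 'cx': 315.422, 'cy': 241.096, 'T': [[-0.911, 0.286, -0.298, 0.354], [-0.413, -0.61, 0.676, 0.755], [0.012, 0.739, 0.674, 0.626], [0.0, 0.0, 0.0, 1.0]]}
side look_for coach_bolt 0.75 [0.4465 0.3592 0.0142]
side look_for coach_bolt 0.32 [0.5279 0.2381 0.0396]
side look_for washer 0.57 [0.5388 0.1811 0.0338]
side look_for spanner 0.79 [ 0.5718 -0.0408  0.0084]
side look_for oil_can 0.94 [0.7686 0.0888 0.0373]
side look_for pincers 0.69 [0.5269 0.4524 0.0058]
side look_for pincers 0.59 [0.5345 0.2428 0.0383]
0.0 0.85
```

View pics/top0.png

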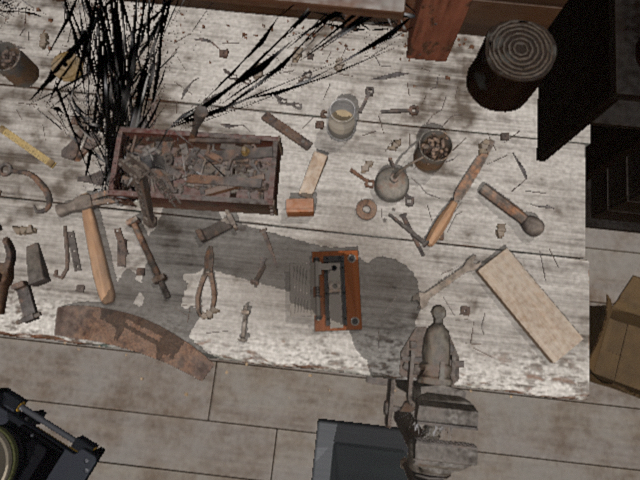

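View pics/side0.png

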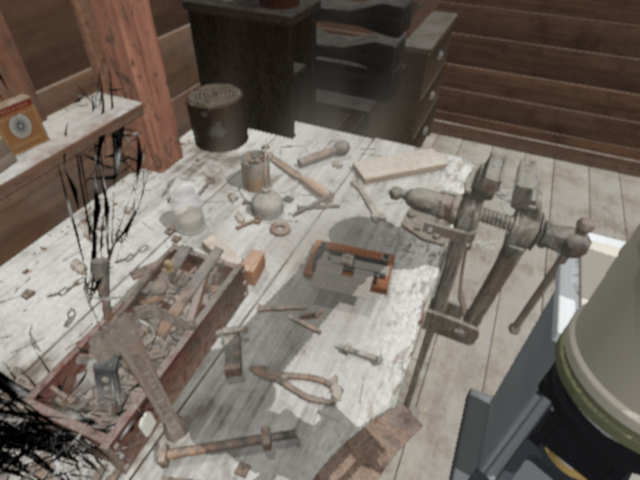

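The top picture shows the jig at about (337,290), with the clip's bar on its left at (302,288) and the stop end at the top. The bolt is at (245,320) and the pincers at (207,285), both clear of the work. In the side picture the jig is at (348,268). I'll go above it and look with the wrist camera.

>>> {"name": "arm_command", "arguments": {"xyz": [[0.02, -0.025, 0], [0.045, -0.06, 0], [0.07, -0.09, 0], [0.095, -0.12, 0], [0.12, -0.155, 0], [0.145, -0.185, 0], [0.17, -0.215, 0], [0.195, -0.25, 0], [0.22, -0.28, 0], [0.245, -0.31, 0], [0.265, -0.345, 0], [0.275, -0.364, 0], [0.275, -0.364, 0], [0.275, -0.364, 0], [0.275, -0.364, 0]], "rot": [[0, 0, 0.04], [0, 0, 0.09], [0, 0, 0.14], [0, 0, 0.19], [0, 0, 0.24], [0, 0, 0.29], [0, 0, 0.34], [0, 0, 0.39], [0, 0, 0.44], [0, 0, 0.49], [0, 0, 0.525], [0, 0, 0.525], [0, 0, 0.525], [0, 0, 0.525], [0, 0, 0.525]], "grip": 0.63}}

```text
time: 2.1
ee_pos: [0.5201, 0.2117, 0.2225]
eef_rot: [-0.061, 0.998, 0.0, -0.0]
ft_force: [0.3, 0.7, 0.1]
width: 0.0549
grip_force: 0.0
```

```bash
python3 - <<'E'
from h import *
s=r.read_state(); print({k:np.round(s[k],4) for k in("time","ee_pos","eef_rot","joint_positions","width")})
save("wrist","w1.png")
show("wrist",["jig","nut_mid","nut_seat","thumb_top","clip"],"spot_point")
m=r.camera_model("wrist"); print({k:np.round(v,3).tolist() for k,v in m.items()})
E
```

```text
{'time': np.float64(2.1), 'ee_pos': array([0.5201, 0.2117, 0.2225]), 'eef_rot': array([-6.090e-02,  9.981e-01,  3.000e-04, -2.000e-04]), 'joint_positions': array([-0.6192,  0.1889,  0.1735,  1.643 , -0.0343,  1.3126,  1.2528]), 'width': np.float64(0.0549)}
wrist spot_point jig 0.59 [ 0.5365  0.1735 -0.0009]
wrist spot_point nut_seat 0.75 [ 0.5774 -0.057   0.0021]
wrist spot_point nut_seat 0.59 [0.5769 0.1835 0.0255]
wrist spot_point thumb_top 0.83 [0.5271 0.2436 0.0351]
wrist spot_point thumb_top 0.63 [0.5405 0.1762 0.0278]
wrist spot_point clip 0.89 [0.5286 0.2125 0.036 ]
{'fx': 419.641, 'fy': 419.641, 'cx': 319.449, 'cy': 238.381, 'T': [[-0.122, -0.949, -0.29, 0.44], [0.993, -0.117, -0.036, 0.202], [0.0, -0.293, 0.956, 0.385], [0.0, 0.0, 0.0, 1.0]]}
```

View pics/w1.png

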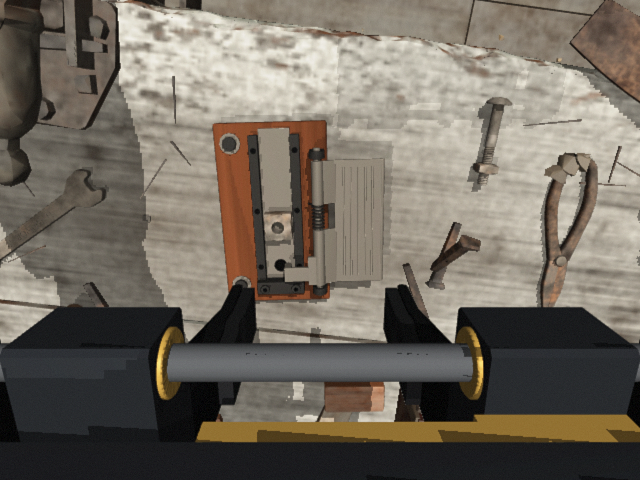

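The wrist picture shows the jig with its stop at the bottom, row 290. The nut is at (278,227), the tongue's nose at (285,272), and the bar spans (336,159) to (382,282). I'll enlarge a crop for accurate pixels.

```bash
python3 - <<'E'
from h import *
im=cv2.imread("pics/w1.png")[110:310,200:400]
cv2.imwrite("pics/w1c.png",cv2.resize(im,(600,600),interpolation=cv2.INTER_CUBIC))
E
```

```text
(no output)
```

View pics/w1c.png

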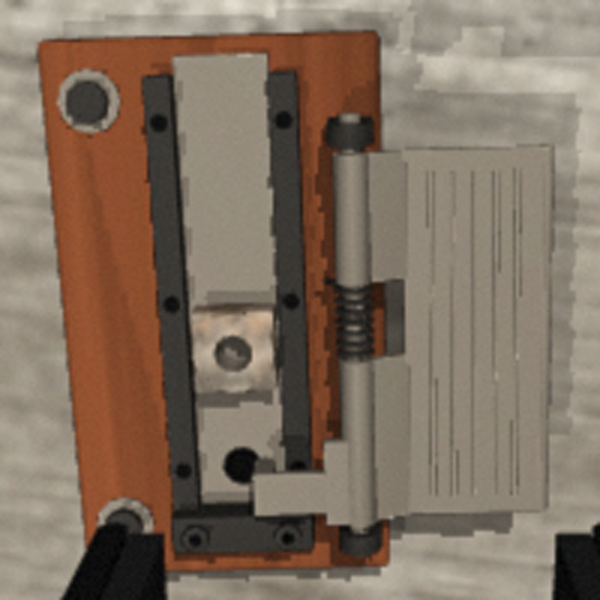

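The crop shows the slot start corners at (173,56) and (267,54), the nut hole at (233,353), and the bar's outer corners at (552,145) and (545,512). The stop face is at row ~512 and the lugs at (350,130) and (360,540). I'll fit the jig pose to these and to the network points.

```bash
cat > fit.py <<'E'
from h import *
from scipy.optimize import least_squares
m=r.camera_model("wrist"); T=np.array(m["T"])
def proj(P):
    c=(P-T[:3,3])@T[:3,:3]; return np.c_[m["cx"]+m["fx"]*c[:,0]/-c[:,2], m["cy"]-m["fy"]*c[:,1]/-c[:,2]]
px=np.array([(173,56),(267,54),(552,145),(545,512),(350,130),(360,540),(173,515),(313,507)])/3+[200,110]
J=np.array([(-80,-13.5,20),(-80,13.5,20),(-54,92,36),(54,92,36),(-59,36,47),(59.5,36,47),(55,-21.5,32),(55,21.5,32)])/1e3
def W(p,J): 
    c,s=np.cos(p[2]),np.sin(p[2]); return np.c_[p[0]+c*J[:,0]-s*J[:,1],p[1]+s*J[:,0]+c*J[:,1],J[:,2]+(p[3] if len(p)>3 else 0)]
for p0 in([.535,.177,.1],[.535,.177,.1,0.]):
    q=least_squares(lambda p:(proj(W(p,J))-px).ravel(),p0,loss="soft_l1"); p=q.x
    print("pose",np.round(p,4)); print(np.round(proj(W(p,J))-px,1).tolist())
    n=least_squares(lambda t:(proj(W(p,np.array([[t[0],t[1],.034]])))-(np.array([233,353])/3+[200,110])).ravel(),[0,0]).x; print("nut jig",n)
# networks, avg of cameras
J2=np.array([(0,0,0),(43,0,27),(0,70,36),(0,36,40)]+[(0,0,0),(43,0,27),(0,70,36),(0,36,40)]+[(0,0,0),(43,0,27),(0,70,36),(0,36,40)])/1e3
N=np.array([(.5345,.1771),(.5826,.18),(.5272,.2461),(.5365,.2153),(.5371,.1751),(.5813,.1821),(.5271,.2427),(.5341,.2168),(.5365,.1735),(.5769,.1835),(.5271,.2436),(.5286,.2125)])
print("net",np.round(least_squares(lambda p:(W(p,J2)[:,:2]-N).ravel(),[.535,.177,.1]).x,4))
E
python3 fit.py
```

```text
pose [0.5376 0.1765 0.1476]
[[-0.5, -1.0], [0.3, -1.1], [0.8, -0.5], [0.7, -1.0], [-0.2, 1.4], [0.1, 1.9], [-1.0, 0.3], [-0.3, 1.8]]
nut jig [0.00380326 0.00052617]
pose [ 0.5384  0.1766  0.149  -0.0041]
[[0.1, -0.2], [0.4, -0.4], [-0.1, -0.2], [0.1, -2.0], [-0.3, 1.9], [0.2, 0.7], [-0.2, -0.6], [-0.1, 0.9]]
nut jig [0.0041422 0.0001278]
net [0.537  0.1763 0.1328]
```

>>> {"name": "arm_command", "arguments": {"xyz": [[-0.0145, -0.0045, 0], [-0.0145, -0.0045, -0.03], [-0.0145, -0.0045, -0.065], [-0.0145, -0.0045, -0.1], [-0.0145, -0.0045, -0.13], [-0.0145, -0.0045, -0.155], [-0.0145, -0.0045, -0.166], [-0.0145, -0.0045, -0.166], [-0.0145, -0.0045, -0.166], [-0.0145, -0.0045, -0.166]], "rot": [[0, 0, 0.025], [0, 0, 0.025], [0, 0, 0.025], [0, 0, 0.025], [0, 0, 0.025], [0, 0, 0.025], [0, 0, 0.025], [0, 0, 0.025], [0, 0, 0.025], [0, 0, 0.025]]}}

```text
time: 3.23
ee_pos: [0.5072, 0.2069, 0.0584]
eef_rot: [-0.073, 0.997, 0.001, 0.001]
ft_force: [-0.1, -0.2, 0.5]
width: 0.0546
grip_force: 0.0
```

```bash
cat > st.py <<'E'
from h import *
from scipy.spatial.transform import Rotation as R
def jig(s):
    d=s["ee_pos"][:2]-np.array([.5376,.1765]); c,q=np.cos(.1476),np.sin(.1476)
    return np.round([c*d[0]+q*d[1],-q*d[0]+c*d[1],s["ee_pos"][2]],4)
s=r.read_state(); y=R.from_quat(s["eef_rot"]).as_matrix()[:,1]
print(s["time"],"tcp jig",jig(s),"yaw",np.arctan2(-y[0],y[1]),"F",np.round(s["ft_force"],1),"w",s["width"])
E
cat > pic.py <<'E'
from st import *
import sys
im=save("wrist",sys.argv[1])
show("wrist",["nut_mid","thumb_top","nut_seat"],"spot_point")
E
python3 pic.py w2.png
```

```text
3.2333 tcp jig [-0.0256  0.0345  0.0584] yaw 0.14631045652713032 F [-0.1 -0.2  0.5] w 0.054591839575087515
wrist spot_point nut_mid 0.84 [0.5407 0.1765 0.0261]
wrist spot_point nut_mid 0.66 [0.5316 0.2131 0.0382]
wrist spot_point thumb_top 0.73 [0.527  0.2444 0.0337]
wrist spot_point nut_seat 0.72 [0.5795 0.1833 0.0255]
```

View pics/w2.png

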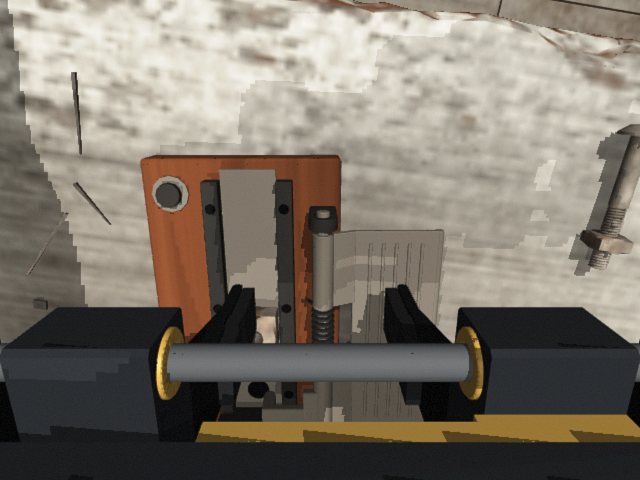

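The picture shows the left fingertip (240,290) over the slot behind the nut, which is hidden from about (265,320). The right tip (398,290) is over the bar. The TCP is at jig (-26, 34.5) mm, as planned. Now I'll press down.

>>> {"name": "arm_command", "arguments": {"xyz": [[0, -0.002, -0.008], [0, -0.002, -0.014], [0, -0.002, -0.02], [0, -0.002, -0.025], [0, -0.002, -0.029], [0, -0.002, -0.032], [0, -0.002, -0.032], [0, -0.002, -0.032], [0, -0.002, -0.032]], "rot": [[0, 0, 0], [0, 0, 0], [0, 0, 0], [0, 0, 0], [0, 0, 0], [0, 0, 0], [0, 0, 0], [0, 0, 0], [0, 0, 0]]}}

```text
time: 4.18
ee_pos: [0.5066, 0.2043, 0.0249]
eef_rot: [-0.073, 0.997, 0.0, 0.0]
ft_force: [-0.9, -1.9, 9.2]
width: 0.055
grip_force: 3.9
```

```bash
python3 st.py
```

```text
4.1833 tcp jig [-0.0266  0.0321  0.0249] yaw 0.14588500979128213 F [-0.9 -1.9  9.2] w 0.054996000373956085
```

>>> {"name": "arm_command", "arguments": {"xyz": [[0.003, 0.0005, 0], [0.006, 0.001, 0], [0.009, 0.0013, 0], [0.012, 0.0018, 0], [0.015, 0.0022, 0], [0.018, 0.0027, 0], [0.021, 0.0031, 0], [0.024, 0.0036, 0], [0.027, 0.004, 0], [0.03, 0.0045, 0], [0.033, 0.0049, 0], [0.036, 0.0053, 0], [0.036, 0.0053, 0]], "rot": [[0, 0, 0], [0, 0, 0], [0, 0, 0], [0, 0, 0], [0, 0, 0], [0, 0, 0], [0, 0, 0], [0, 0, 0], [0, 0, 0], [0, 0, 0], [0, 0, 0], [0, 0, 0], [0, 0, 0]]}}

```text
time: 5.27
ee_pos: [0.5413, 0.2108, 0.0242]
eef_rot: [-0.074, 0.997, 0.001, -0.001]
ft_force: [-5.0, 1.4, 6.0]
width: 0.055
grip_force: 3.4
```

```bash
python3 - <<'E'
from st import *
im=save("top","t2.png")
show("top",["nut_mid","nut_seat"],"spot_point")
ims=r.camera("side")
show("side",["nut_mid","nut_seat"],"spot_point")
a=cv2.resize(im[235:345,270:380],(400,400),interpolation=cv2.INTER_CUBIC);b=cv2.resize(ims[215:315,295:405],(400,400),interpolation=cv2.INTER_CUBIC)
cv2.imwrite("pics/c2.png",np.hstack([a,b])[:,:,::-1])
E
```

```text
5.2667 tcp jig [0.0087 0.0334 0.0242] yaw 0.14724056212412157 F [-5.   1.4  6. ] w 0.055043986603674634
top spot_point nut_mid 0.58 [ 0.524   0.4439 -0.0013]
top spot_point nut_seat 0.65 [ 0.5802 -0.0583 -0.001 ]
side spot_point nut_seat 0.89 [0.581  0.1852 0.0306]
side spot_point nut_seat 0.16 [0.5361 0.215  0.0412]
```

View pics/c2.png

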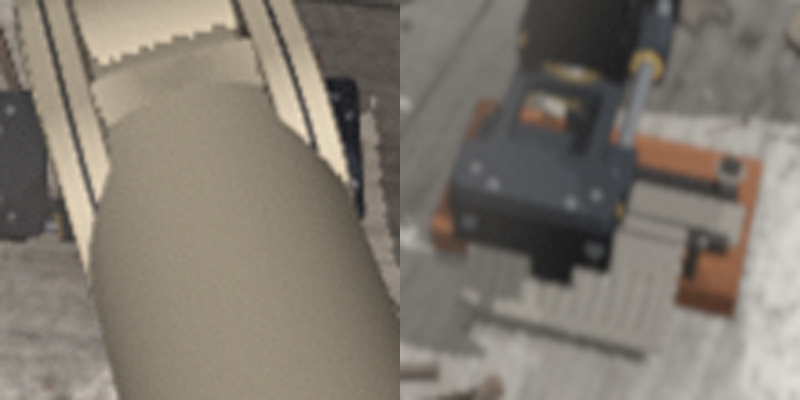

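In the picture the gripper hides the nut, but the side view at right shows the bar (600,300) tilted down under the finger. Next I'll push on towards the stop and feel for contact.

>>> {"name": "arm_command", "arguments": {"xyz": [[0.003, 0.0004, 0], [0.006, 0.0009, 0], [0.008, 0.0012, 0], [0.0095, 0.0014, 0], [0.011, 0.0016, 0], [0.011, 0.0016, 0]], "rot": [[0, 0, 0], [0, 0, 0], [0, 0, 0], [0, 0, 0], [0, 0, 0], [0, 0, 0]]}}

```text
time: 6.07
ee_pos: [0.5519, 0.2124, 0.0241]
eef_rot: [-0.074, 0.997, 0.001, -0.001]
ft_force: [-5.3, 2.5, 6.9]
width: 0.0547
grip_force: 3.4
```

```bash
python3 st.py
```

```text
6.0667 tcp jig [0.0194 0.0334 0.0241] yaw 0.14743804173789812 F [-5.3  2.5  6.9] w 0.05465755019373726
```

Expected contact is at a TCP jig x of about 21.5 mm, so I'll creep from here.

>>> {"name": "arm_command", "arguments": {"xyz": [[0.001, 0.0001, 0], [0.002, 0.0003, 0], [0.003, 0.0004, 0], [0.003, 0.0004, 0]], "rot": [[0, 0, 0], [0, 0, 0], [0, 0, 0], [0, 0, 0]]}}

```text
time: 6.4
ee_pos: [0.5531, 0.2125, 0.0239]
eef_rot: [-0.074, 0.997, 0.0, -0.003]
ft_force: [-12.9, -0.1, 12.8]
width: 0.0549
grip_force: 8.2
```

```bash
python3 st.py
```

```text
6.4 tcp jig [0.0206 0.0333 0.0239] yaw 0.14720235851328017 F [-12.9  -0.1  12.8] w 0.054864557655672136
```

>>> {"name": "arm_command", "arguments": {"xyz": [[0.0005, 0.0001, 0], [0.001, 0.0001, 0], [0.001, 0.0001, 0], [0.001, 0.0001, 0]], "rot": [[0, 0, 0], [0, 0, 0], [0, 0, 0], [0, 0, 0]]}}

```text
time: 6.73
ee_pos: [0.5532, 0.2125, 0.0239]
eef_rot: [-0.074, 0.997, 0.0, -0.004]
ft_force: [-18.4, -0.4, 16.1]
width: 0.055
grip_force: 9.6
```

```bash
python3 - <<'E'
from st import *
ims=save("side","s3.png")
show("side",["nut_mid","nut_seat"],"spot_point")
cv2.imwrite("pics/c3.png",cv2.resize(ims[205:315,290:410],(720,660)[:2] and (654,600),interpolation=cv2.INTER_CUBIC)[:,:,::-1])
E
```

```text
6.7333 tcp jig [0.0207 0.0334 0.0239] yaw 0.14725920814836083 F [-18.4  -0.4  16.1] w 0.05503643238337214
side spot_point nut_mid 0.48 [ 0.5286  0.4461 -0.0035]
side spot_point nut_seat 0.75 [0.5804 0.1827 0.0303]
```

View pics/c3.png

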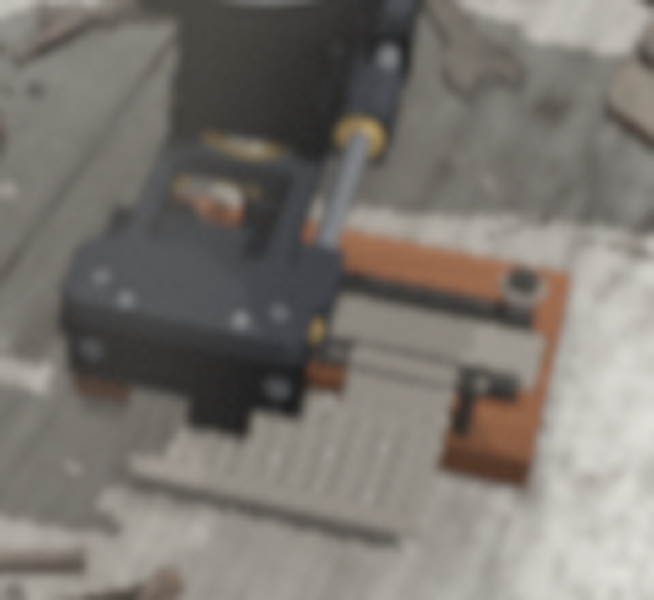

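The finger is stopped hard: +1 mm commanded gave no motion and 18 N, so the nut is against the end stop with the bar still down (bar at (300,480)). I'll back off first so the nut isn't dragged up, then let the bar rise slowly.

>>> {"name": "arm_command", "arguments": {"xyz": [[-0.002, -0.0003, 0], [-0.004, -0.0006, 0], [-0.007, -0.001, 0], [-0.009, -0.0013, 0], [-0.009, -0.0013, 0.003], [-0.009, -0.0013, 0.006], [-0.009, -0.0013, 0.009], [-0.009, -0.0013, 0.012], [-0.009, -0.0013, 0.016], [-0.009, -0.0013, 0.022], [-0.009, -0.0013, 0.03], [-0.009, -0.0013, 0.04], [-0.009, -0.0013, 0.06], [-0.009, -0.0013, 0.08], [-0.009, -0.0013, 0.11], [-0.009, -0.0013, 0.14], [-0.009, -0.0013, 0.17], [-0.009, -0.0013, 0.2], [-0.009, -0.0013, 0.2], [-0.009, -0.0013, 0.2]], "rot": [[0, 0, 0], [0, 0, 0], [0, 0, 0], [0, 0, 0], [0, 0, 0], [0, 0, 0], [0, 0, 0], [0, 0, 0], [0, 0, 0], [0, 0, 0], [0, 0, 0], [0, 0, 0], [0, 0, 0], [0, 0, 0], [0, 0, 0], [0, 0, 0], [0, 0, 0], [0, 0, 0], [0, 0, 0], [0, 0, 0]]}}

```text
time: 8.55
ee_pos: [0.549, 0.2106, 0.2273]
eef_rot: [-0.073, 0.997, 0.001, 0.002]
ft_force: [0.4, -0.5, -0.8]
width: 0.0549
grip_force: 0.0
```

>>> {"name": "arm_command", "arguments": {"xyz": [[-0.03, 0, 0], [-0.06, 0, 0], [-0.06, 0, 0], [-0.06, 0, 0]], "rot": [[0, 0, 0], [0, 0, 0], [0, 0, 0], [0, 0, 0]]}}

```text
time: 8.88
ee_pos: [0.4867, 0.2104, 0.2241]
eef_rot: [-0.074, 0.997, -0.0, -0.001]
ft_force: [0.6, 1.0, -0.0]
width: 0.0551
grip_force: 0.0
```

```bash
python3 - <<'E'
from st import *
T=np.array(r.camera_model("wrist")["T"]); m=r.camera_model("wrist")
im=save("wrist","w4.png")
show("wrist",["nut_mid","nut_seat","thumb_top"],"spot_point")
c=([.57,.19,.03]-T[:3,3])@T[:3,:3]; u=int(m["cx"]-m["fx"]*c[0]/c[2]); v=int(m["cy"]+m["fy"]*c[1]/c[2]); print(u,v)
a=im[max(v-90,0):v+90,max(u-90,0):u+90]
cv2.imwrite("pics/c4.png",cv2.resize(a,(600,600),interpolation=cv2.INTER_CUBIC)[:,:,::-1])
E
```

```text
8.8833 tcp jig [-0.0454  0.041   0.2241] yaw 0.14753224728183228 F [ 0.6  1.  -0. ] w 0.055100007861382375
wrist spot_point nut_mid 0.86 [0.5808 0.1826 0.0288]
wrist spot_point nut_seat 0.77 [0.5828 0.1802 0.0263]
wrist spot_point thumb_top 0.55 [0.5314 0.243  0.0321]
284 291
```

View pics/c4.png

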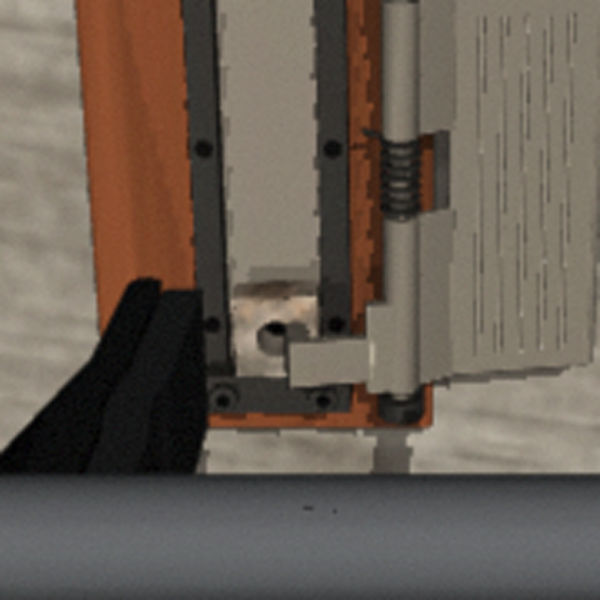

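The nut (275,335) is flat against the stop's edge (row ~378), with the tongue (325,362) clamped on it. The gripper is clear, so I'm handing in.

```bash
python3 -c "
from bench import r
print(r.close_job())"
```

```text
the job is handed in; nothing more can be done
None
```

The nut was pushed home against the end stop with the bar held down, the tongue now rests on it and the gripper is clear; I handed the job in at about 9 s, and the hand-in returned no verdict.

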